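# Lock the sliding deck of a phone-screen press with its guide rod

### The arm

A 7-joint arm with a two-finger parallel gripper is mounted at the origin on the work surface. World frame = base frame: x ahead of the robot, y to its left, z up, the work surface at z = 0. Lengths are in m, angles in rad, forces in N, time in s.
With the tool pointing down it reaches from about 0.35 to 0.9 m from the base axis. Payload 8.1 kg.
Tool frame: the origin (TCP) lies at the very end of the fingers, on their centre line; the grasp point (between the pads) lies 19 mm behind it; z points along the fingers, y is the line along which they close (so a half turn about z gives the same grasp; the last joint's range is limited). The gripper opens to 92 mm and grips with 3 to 60 N. Pads are 19 mm wide; open, the fingers measure 130 mm over their backs; the gripper's body (75 mm by 190 mm) begins 47 mm behind the grasp point.
Start: joints at [1.192, 0.434, 0.025, 1.573, -0.012, 1.134, -0.075], TCP at [0.17, -0.601, 0.227] pointing down, gripper open.
Joint ranges: [-2.62, 2.62], [-0.44, 2.09], [-1.27, 1.32], [0.08, 2.57], [-1.32, 4.46], [0.12, 2], [-2.74, 2.74]. Speed limits (rad/s): [2.22, 2.22, 3.01, 3.01, 3.14, 3.14, 3.14].

### API

Orientations are given as a rotation vector (axis times angle).
In Python, from cell import readout, cams, job gives the robot as it stands.
- The arm moves only by the tool drive_tool, never from a script. Its argument "commands" is a list of rows, each a list of 3 entries, a list of its own where there are three numbers: the turn, a rotation vector about the tool's x, y, z in rad, then the shift along the tool's x, y, z in cm, then the gripper's target within -1 to 1 (fully open at 1, half-way at 0, shut at -1). A call has 1 to 20 rows; each row is the pose to reach, as a shift and turn from the pose commanded when the call began, along the tool's axes at that moment; what a row does not reach only later rows make up. A row lasts 1/12 s, in which the tool goes at most 41.7 mm and 7.16 degrees, less where a joint would pass 70% of its speed; a pose out of reach is approached as far as the arm can. A call with a gripper value outside its range is refused whole. The fingers move at their own pace and stop on an object; "newtons" is the grip in N (left out, the last holds). Time passes only in rows, so rows that repeat a pose let the fingers close. It gives the time, the measured TCP pose, the force, the opening and the grip force at its end, in the units of the state.
- readout.observe(): the state, without advancing time (a new reading comes with each control period).
- cams.get_image(name): name is "scene" or "side" or "wrist"; returns the picture (420x560x3 uint8, blue, green, red); there is no depth.
- cams.camera_info(name): a dict with "camera_matrix" (3x3 intrinsics, pixels), "k1" (the pictures are not rectified: a ray, as slopes to the right and down, at radius r is drawn at 1 + k1 r^2 times it, then the intrinsics apply), "R" (3x3) and "t" (3): a world point X has camera coordinates R X + t. Camera axes: x right, y down, z forward; pixel columns grow to the right and rows downward; lengths in m; the calibration is good to about 2 mm. A picture is of the moment at which its call begins: read the wrist's pose just before it. camera_info takes no time and is no camera call; for the wrist camera it gives the pose at the moment of the call.
- job.sign_off(): hands the job in; it is judged then, once.
The state is a dict: "clock": time; "joints": joint angles; "dq": joint speeds; "joint_efforts": joint torques, N m; "position": TCP position; "ee_rot": TCP orientation; "force": force on the tool from outside, world axes, zero at the start; "ft_torque": the same for the moment, N m; "width": opening from 0.0 (shut) to 1.0 (fully open); "gripper_force": force on a finger pad.
Only numpy, scipy, OpenCV 4.12 (cv2) and the standard library are available. Lean on these libraries where they do the work, as an engineer would, in place of code of your own. Each camera call takes 0.05 s, during which the arm holds its last target. There are 200 camera calls.

### The job

On the phone-repair press, first slide the top deck all the way home against the end block, so that its bushing stands over the lower bushing. Then take the long guide rod from the pin stand and thread it straight down through the deck's bushing and on into the lower bushing, and finish holding it there, still gripped, with its end about halfway down the lower bushing and not resting on the bottom. Leave the short pin in the stand, and do not disturb the phone, the tub and the bottle.

Things in the scene. Friction and masses are not known exactly. Their poses are not given: they have to be found in the camera images.
- fixture: the screen press, bolted down: an aluminium base plate 160 (x) x 240 (y) x 12 mm high with an end block (130 x 18 mm, top 112 mm up) at each y end, joined by two steel rails along y. A steel deck slides on the rails; a brass lower bushing stands on the base plate. Origin: centre of the underside, on the table; x across the rails, y along the rails, z up; the front (the deck's tab side) faces -x
- deck (a joint): travel of the deck along the fixture's +y axis, in m: 0 = home, stopped against the -y end block, where the deck's bushing is exactly above the lower bushing; 0.09 = the other end. It stays where it is left; friction about 2 N. The deck is a steel plate 132 (x) x 70 (y) x 18 mm thick, its underside 94 mm and its top 112 mm above the table
- tab (a point): point in the deck's black upright tab, to push or pull the deck by: tab 14 mm wide (y, along the slide) x 18 mm (x) x 40 mm tall, standing on the deck's top 66 mm to the -x side of the deck's bushing. The point is on the tab's axis, 26 mm above the deck's top and 14 mm below the tab's top; axes as the fixture's
- bush_upper (a point): centre of the mouth of the deck's brass bushing, moves with the deck; axes as the fixture's, z up along the bore. The mouth is a funnel 6 mm high standing on the deck's top (23 mm wide at the top, mouth 118 mm above the table), then a straight through bore of 15 mm; in all 24 mm long
- bush_lower (a point): centre of the mouth of the lower brass bushing, 52 mm above the table, fixed in the fixture, under the deck; axes as the fixture's. Funnel 23 mm wide at the top narrowing within 6 mm to a straight 15 mm bore; 40 mm deep from the mouth to the base plate, which closes it; outside diameter 31 mm (39 mm at the rim)
- rod: the long guide rod, loose: steel shank 12 mm diameter and 115 mm long with a tapered end (5 mm taper to 7 mm diameter), then a black round knob 24 mm diameter and 40 mm tall at the top; 140 g. Starts upright in one of the stand's two holes. Origin: centre of the tapered lower end; z along the rod towards the knob
- rod_knob (a point): centre of the long rod's knob, 135 mm from its lower end; z along the rod
- short_pin: a short pin with the same knob but a shank of only 60 mm, upright in the stand's other hole: leave it there. Its knob stands 55 mm lower than the long rod's. Origin: centre of its lower end; z up
- stand: fixed grey plastic pin stand 60 (x) x 150 (y) x 55 mm high with two 13.5 mm holes, 42 mm to either side of the centre along y, 45 mm deep (floor 10 mm above the table). The rod must be lifted straight up by 50 mm to be clear. Origin: centre of the underside; z up
- phone: black phone 72 x 148 x 8 mm lying flat, loose, not to be disturbed; origin: centre of its underside
- tub: white open plastic tub 85 x 85 x 60 mm, loose, not to be disturbed; origin: centre of its underside
- dropper: pale blue bottle, 44 mm diameter and 142 mm tall with a black pointed tip, loose, not to be disturbed; origin: centre of its underside
Things that resemble listed ones, but are neither listed nor needed, are in the scene too. Leave any purple look-alike of the stand alone.

How it is judged:
By the outcome, as a careful person would: the job done as asked, in the order asked, and still so for the second after the job is handed in, while the arm keeps its last pose, push and grip.
It also fails if it takes over 54 s, if anything falls off the work surface, if the arm or the gripper's body presses on something with over 40 N, if the wrist force passes 120 N, or if a joint passes its speed limit or range.

## Working session

There is one attempt and no reset: what is moved stays moved. The work goes in short steps, Python scripts to look and compute and a tool call to move; the robot and the scene stay as the last step left them, time stands still between calls to the robot, and variables do not carry over. Pictures are saved under pics/ and viewed, at most 10 in all, crops included, and the job is handed in when it is done.

Besides the shell and the picture viewer there is one more tool, called after "Request:" as name(argument=value, ...), one argument or row to a line, values as JSON. drive_tool: Moves the arm, as the interface text tells. Its arguments: {"type":"object","properties":{"commands":{"type":"array"},"newtons":{"type":"number"}},"required":["commands"]}

```bash
mkdir -p pics; ls; python3 - <<'E'
from cell import readout,cams
import cv2,numpy as np
s=readout.observe();print({k:np.round(v,3).tolist() for k,v in s.items()})
for n in("scene","side"):
    cv2.imwrite(f"pics/{n}0.png",cams.get_image(n));c=cams.camera_info(n);print(n,c)
E
```

```text
pics
{'clock': 0.0, 'joints': [1.192, 0.435, 0.025, 1.574, -0.012, 1.134, -0.075], 'dq': [-0.0, -0.0, -0.0, -0.002, 0.0, 0.001, -0.001], 'joint_efforts': [-0.0, -66.785, 0.986, -31.446, -0.06, 0.043, 0.0], 'position': [0.17, -0.601, 0.226], 'ee_rot': [-3.11, -0.432, 0.001], 'force': [0.306, 0.735, 0.316], 'ft_torque': [0.014, -0.003, 0.001], 'gripper_force': 0.0, 'width': 0.993}
scene {'camera_matrix': array([[475.34399197,   0.        , 278.7096879 ],
       [  0.        , 475.34399197, 211.21586113],
       [  0.        ,   0.        ,   1.        ]]), 'k1': -0.16189526578972446, 'R': array([[-0.03827686,  0.99910493, -0.01800627],
       [ 0.76497716,  0.01770408, -0.64381403],
       [-0.64291899, -0.03841757, -0.76497011]]), 't': array([ 0.00456113, -0.26943961,  1.80843731])}
side {'camera_matrix': array([[433.20460836,   0.        , 277.75726813],
       [  0.        , 433.20460836, 205.23218009],
       [  0.        ,   0.        ,   1.        ]]), 'k1': 0.03640329420262895, 'R': array([[-0.98154917, -0.19118142, -0.003301  ],
       [-0.11694898,  0.61390983, -0.78066488],
       [ 0.15127513, -0.76587492, -0.62494115]]), 't': array([0.46825293, 0.11790471, 1.0881132 ])}
```

View pics/scene0.png

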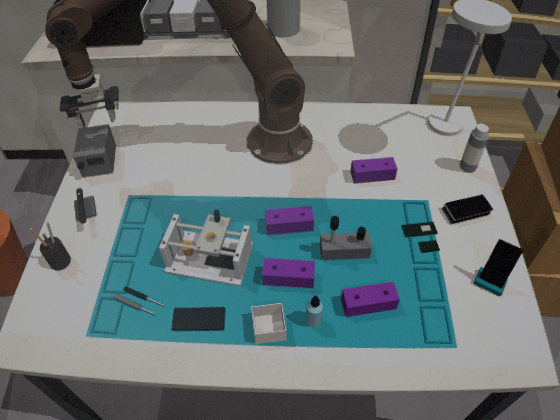

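View pics/side0.png

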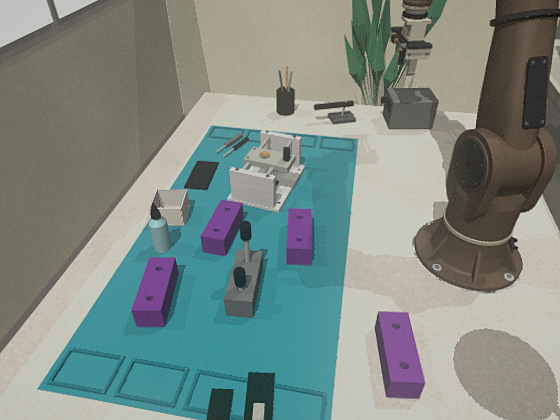

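Candidates for the pins: the long-rod knob is at scene (334,222), side (246,231), with a visible shank. The short pin is at scene (361,233), side (240,277). Both are in the grey stand, and four purple look-alike stands are empty. The tab is at scene (217,216), side (287,154). Next is a close crop to check.

```bash
cat >h.py <<'E'
import cv2,numpy as np
from cell import readout,cams
def ray(n,uv,c=None):
    c=c or cams.camera_info(n);K=c["camera_matrix"];R=np.array(c["R"]);t=np.array(c["t"])
    d=cv2.undistortPoints(np.array([[uv]],float),K,np.array([c["k1"],0,0,0.]))[0,0]
    return -R.T@t,R.T@np.r_[d,1]
def plane(n,uv,z,c=None):
    o,d=ray(n,uv,c);return o+d*(z-o[2])/d[2]
def tri(a,b):
    (o,d),(p,e)=ray("scene",a),ray("side",b)
    s=np.linalg.lstsq(np.c_[d,-e],p-o,rcond=None)[0];A=o+d*s[0];B=p+e*s[1]
    return (A+B)/2,np.linalg.norm(A-B)
def proj(n,X,c=None):
    c=c or cams.camera_info(n)
    return cv2.projectPoints(np.array(X,float).reshape(-1,1,3),cv2.Rodrigues(np.array(c["R"]))[0],np.array(c["t"]),c["camera_matrix"],np.array([c["k1"],0,0,0.]))[0][:,0]
E
python3 - <<'E'
import cv2,numpy as np
a=cv2.imread("pics/scene0.png");b=cv2.imread("pics/side0.png")
x=cv2.resize(a[195:295,150:400],None,fx=3.2,fy=3.2,interpolation=2)  # 800x320
y=cv2.resize(b[120:320,210:330],None,fx=1,fy=1)
l=cv2.resize(b[125:215,220:310],(280,280),interpolation=2);m=cv2.resize(b[210:325,200:315],(280,280),interpolation=2)
z=np.zeros((600,800,3),np.uint8);z[:320]=x;z[320:,:280]=l;z[320:,300:580]=m
cv2.imwrite("pics/c1.png",z)
E
```

```text
(no output)
```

View pics/c1.png

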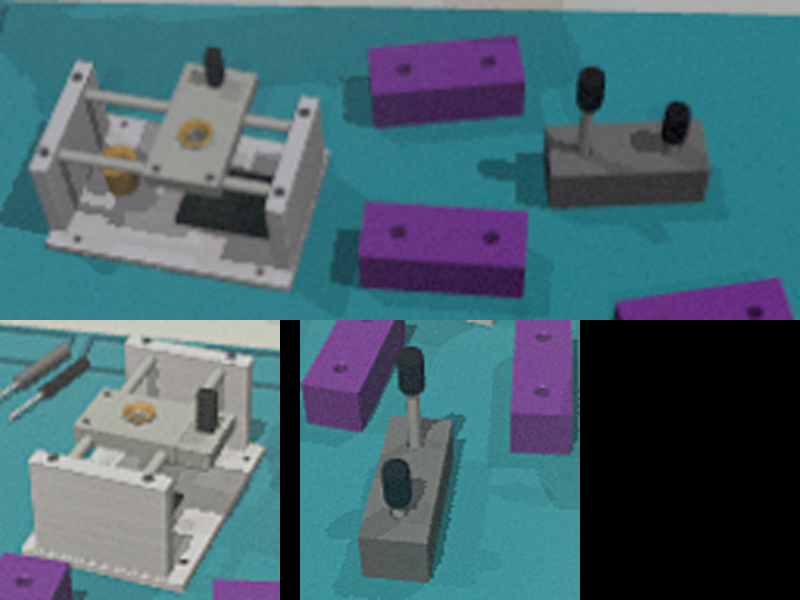

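```bash
python3 - <<'E'
from h import *
S=lambda x,y:(150+x/3.2-.3,195+y/3.2-.3)
L=lambda x,y:(220+x/3.111-.3,125+(y-320)/3.111-.3)
M=lambda x,y:(200+(x-300)/2.435-.3,210+(y-320)/2.435-.3)
print("bush",tri(S(196,132),L(139,412)),plane("scene",S(196,132),.118),plane("side",L(139,412),.118))
print("tab",tri(S(214,68),L(207,411)))
print("knob",tri(S(591,90),M(411,372)))
print("short",tri(S(676,123),M(397,484)))
P=[plane("scene",S(*p),.112) for p in [(83,64),(40,165),(310,99),(278,195)]]
for p in P:print(p)
print("lowbush",plane("scene",S(121,156),.052))
T=[plane("scene",S(*p),.112) for p in [(190,66),(257,72),(148,180),(222,190)]]
for p in T:print("deck",p)
St=[plane("scene",S(*p),.055) for p in [(546,127),(706,123),(547,168),(707,164)]]
for p in St:print("st",p)
E
```

```text
bush (array([ 0.5492009 , -0.17749983,  0.11617703]), np.float64(0.002371880980996091)) [ 0.54931095 -0.17786127  0.118     ] [ 0.54901641 -0.17295373  0.118     ]
tab (array([ 0.48475379, -0.1675086 ,  0.13033017]), np.float64(0.001131613695862903))
knob (array([0.51302033, 0.17820768, 0.14323313]), np.float64(0.0015167656157736784))
short (array([0.50676671, 0.26154269, 0.08869144]), np.float64(0.0016654095868642738))
[ 0.467228   -0.29825991  0.112     ]
[ 0.58614261 -0.31691727  0.112     ]
[ 0.50393358 -0.07817411  0.112     ]
[ 0.61202769 -0.09768558  0.112     ]
lowbush [ 0.53035053 -0.26128058  0.052     ]
deck [ 0.46720872 -0.19504098  0.112     ]
deck [ 0.47297377 -0.13066261  0.112     ]
deck [ 0.59941501 -0.21552147  0.112     ]
deck [ 0.60815639 -0.14784479  0.112     ]
st [0.48760319 0.14214523 0.055     ]
st [0.47944913 0.29569372 0.055     ]
st [0.53569768 0.14227808 0.055     ]
st [0.52792184 0.2926207  0.055     ]
```

```bash
cat >>h.py <<'E'
from scipy.spatial.transform import Rotation as Ro
def go(p,yaw=-9):
    s=readout.observe();R0=Ro.from_rotvec(s["ee_rot"]);Rt=Ro.from_euler("z",yaw,degrees=True)*Ro.from_matrix(np.diag([1.,-1,-1]))
    print("pos",np.round(s["position"],4),"F",np.round(s["force"],1),"w",round(s["width"],3),"t",s["clock"])
    print("turn",np.round((R0.inv()*Rt).as_rotvec(),3),"shift cm",np.round(100*R0.inv().apply(np.array(p)-s["position"]),2))
E
python3 -c "
from h import *
go([.492,-.123,.21])"
```

```text
pos [ 0.17  -0.601  0.226] F [-0.1 -0.1 -0.2] w 0.998 t 0.1
turn [-0.001  0.     0.433] shift cm [ 43.99 -37.22   1.65]
```

Request:
drive_tool(
  commands=[
    [[0,0,0.1],[3,-2.5,0],-1],
    [[0,0,0.2],[6,-5,0],-1],
    [[0,0,0.3],[9,-7.5,0.3],-1],
    [[0,0,0.433],[12,-10,0.6],-1],
    [[0,0,0.433],[15,-12.5,1],-1],
    [[0,0,0.433],[18,-15,1.3],-1],
    [[0,0,0.433],[21,-17.5,1.6],-1],
    [[0,0,0.433],[24,-20,1.6],-1],
    [[0,0,0.433],[27,-22.5,1.6],-1],
    [[0,0,0.433],[30,-25,1.6],-1],
    [[0,0,0.433],[33,-27.5,1.6],-1],
    [[0,0,0.433],[36,-30,1.6],-1],
    [[0,0,0.433],[39,-32.5,1.6],-1],
    [[0,0,0.433],[42,-35,1.6],-1],
    [[0,0,0.433],[44,-37.2,1.6],-1],
    [[0,0,0.433],[44,-37.2,1.6],-1],
    [[0,0,0.433],[44,-37.2,1.6],-1],
    [[0,0,0.433],[44,-37.2,1.6],-1],
  ],
)

```text
clock: 1.6
position: [0.4917, -0.1243, 0.2104]
ee_rot: [3.131, -0.247, -0.002]
force: [-0.1, 0.3, -0.9]
width: 0.003
gripper_force: 0.0
```

```bash
python3 -c "
from h import *
go([.492,-.123,.121])
c=cams.camera_info('wrist');cv2.imwrite('pics/w1.png',cams.get_image('wrist'))
import pickle;pickle.dump(c,open('w1.pkl','wb'))"
```

```text
pos [ 0.4917 -0.1243  0.2104] F [-0.1  0.3 -0.9] w 0.003 t 1.6
turn [ 0.001  0.001 -0.   ] shift cm [ 0.02 -0.13  8.94]
```

View pics/w1.png

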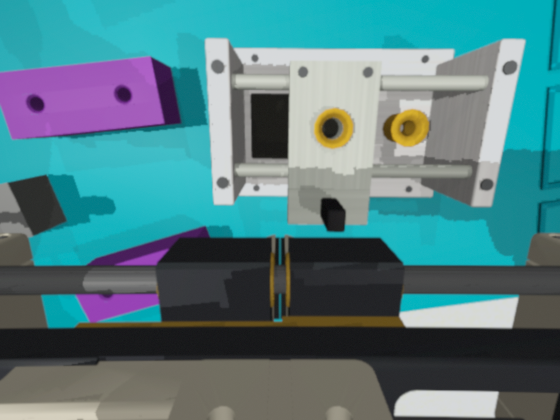

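The wrist view shows the upper bushing mouth at (333,127), the lower mouth at (409,127) and the tab at about (333,213). The closed fingers are to the tab's +y side, on the left. The end-block tops are at the outer screws.

```bash
python3 - <<'E'
from h import *
import pickle;c=pickle.load(open('w1.pkl','rb'))
print("cam",-np.array(c["R"]).T@np.array(c["t"]),c["camera_matrix"][0,0])
print("up",plane("",(333,127),.118,c),"low",plane("",(408,126),.052,c))
for uv in [(218,67),(223,183),(510,68),(486,185)]:print("screw",plane("",uv,.112,c))
im=cv2.imread("pics/w1.png")
m=(im.max(2)<60).astype(np.uint8);m[:190]=0;m[236:]=0;m[:,:300]=0;m[:,370:]=0
ys,xs=np.nonzero(m);print(xs.min(),xs.max(),ys.min(),ys.max())
for y in range(ys.min(),ys.max()+1,5):r=xs[ys==y];print(y,r.min(),r.max(),plane("",(r.min(),y),.152,c).round(3),plane("",(r.max(),y),.152,c).round(3))
b=readout.observe()["position"];a=Ro.from_euler("z",-9,degrees=True).as_matrix()
print(proj("",[b,b+a@[0,.019,0],b+a@[0,-.019,0],b+a@[0.01,-.019,0]],c))
E
```

```text
cam [ 0.56101654 -0.13561712  0.36840575] 306.3827939549256
up [ 0.55169676 -0.17725344  0.118     ] low [ 0.53839275 -0.26184556  0.052     ]
screw [ 0.60943614 -0.09571596  0.112     ]
screw [ 0.52025072 -0.08100611  0.112     ]
screw [ 0.57308995 -0.31565842  0.112     ]
screw [ 0.48385604 -0.30006921  0.112     ]
321 344 198 230
198 324 330 [ 0.504 -0.16   0.152] [ 0.504 -0.164  0.152]
203 321 338 [ 0.501 -0.157  0.152] [ 0.499 -0.169  0.152]
208 321 342 [ 0.497 -0.157  0.152] [ 0.495 -0.172  0.152]
213 321 344 [ 0.493 -0.156  0.152] [ 0.491 -0.173  0.152]
218 322 344 [ 0.49  -0.156  0.152] [ 0.487 -0.172  0.152]
223 325 343 [ 0.485 -0.158  0.152] [ 0.483 -0.171  0.152]
228 327 343 [ 0.481 -0.159  0.152] [ 0.479 -0.171  0.152]
[[279.51274136 254.27079995]
 [245.39501741 254.26518377]
 [313.6171023  254.3041047 ]
 [314.15452998 237.43839283]]
```

```bash
python3 -c "
from h import *
go([.486,-.166,.121],-9.4)"
```

```text
pos [ 0.4915 -0.1249  0.2104] F [-0.3 -0.5 -0.9] w 0.005 t 1.65
turn [0.001 0.001 0.005] shift cm [0.12 4.14 8.95]
```

Request:
drive_tool(
  commands=[
    [[0,0,0.005],[0.1,2,0],1],
    [[0,0,0.005],[0.1,4.1,0],1],
    [[0,0,0.005],[0.1,4.1,0],1],
    [[0,0,0.005],[0.1,4.1,0],1],
    [[0,0,0.005],[0.1,4.1,0],1],
    [[0,0,0.005],[0.1,4.1,0],1],
    [[0,0,0.005],[0.1,4.1,0],1],
    [[0,0,0.005],[0.1,4.1,0],1],
    [[0,0,0.005],[0.1,4.1,2],1],
    [[0,0,0.005],[0.1,4.1,4],1],
    [[0,0,0.005],[0.1,4.1,6],1],
    [[0,0,0.005],[0.1,4.1,7.5],1],
    [[0,0,0.005],[0.1,4.1,8.9],1],
    [[0,0,0.005],[0.1,4.1,8.9],1],
    [[0,0,0.005],[0.1,4.1,8.9],1],
  ],
  newtons=15,
)

```text
clock: 2.9
position: [0.4865, -0.1639, 0.1215]
ee_rot: [-3.131, 0.254, 0.002]
force: [-0.3, 1.0, 0.5]
width: 0.99
gripper_force: 0.0
```

Request:
drive_tool(
  commands=[
    [[0,0,0],[0,0,0],-0.4],
    [[0,0,0],[0,0,0],-0.8],
    [[0,0,0],[0,0,0],-1],
    [[0,0,0],[0,0,0],-1],
    [[0,0,0],[0,0,0],-1],
    [[0,0,0],[0,0,0],-1],
    [[0,0,0],[0,0,0],-1],
    [[0,0,0],[0,0,0],-1],
    [[0,0,0],[0,0,0],-1],
    [[0,0,0],[0,0,0],-1],
  ],
)

```text
clock: 3.73
position: [0.4868, -0.1643, 0.1217]
ee_rot: [-3.131, 0.255, 0.0]
force: [-0.3, -0.2, -0.4]
width: 0.321
gripper_force: 0.0
```

```bash
python3 -c "
from h import *
go([.4715,-.2515,.121],-9.4)"
```

```text
pos [ 0.4868 -0.1643  0.1217] F [-0.3 -0.2 -0.4] w 0.321 t 3.7333
turn [0.    0.    0.002] shift cm [-0.1   8.85  0.07]
```

Request:
drive_tool(
  commands=[
    [[0,0,0],[0,0,0],-1],
    [[0,0,0],[0,0,0],-1],
    [[0,0,0],[0,0,0],-1],
    [[0,0,0],[0,0,0],-1],
    [[0,0,0],[0,0,0],-1],
    [[0,0,0],[0,0,0],-1],
  ],
)

```text
clock: 4.23
position: [0.4868, -0.1645, 0.1217]
ee_rot: [3.131, -0.255, -0.0]
force: [0.5, -1.9, -0.6]
width: 0.154
gripper_force: 15.0
```

Request:
drive_tool(
  commands=[
    [[0,0,0],[0,1,0],-1],
    [[0,0,0],[0,2,0],-1],
    [[0,0,0],[0,3,0],-1],
    [[0,0,0],[0,4,0],-1],
    [[0,0,0],[0,5,0],-1],
    [[0,0,0],[0,6,0],-1],
    [[0,0,0],[0,7,0],-1],
    [[0,0,0],[0,7.5,0],-1],
    [[0,0,0],[0,7.5,0],-1],
    [[0,0,0],[0,7.5,0],-1],
  ],
)

```text
clock: 5.07
position: [0.4742, -0.2395, 0.1217]
ee_rot: [3.13, -0.257, -0.001]
force: [-2.7, -1.2, 0.9]
width: 0.151
gripper_force: 15.0
```

Gripped (0.153 × 92 = 14 mm). Continue slowly to the stop, watching the force.

Request:
drive_tool(
  commands=[
    [[0,0,0],[0,0.2,0],-1],
    [[0,0,0],[0,0.4,0],-1],
    [[0,0,0],[0,0.6,0],-1],
    [[0,0,0],[0,0.8,0],-1],
    [[0,0,0],[0,0.8,0],-1],
  ],
)

```text
clock: 5.48
position: [0.4731, -0.2464, 0.1217]
ee_rot: [3.131, -0.255, -0.001]
force: [-4.4, 1.8, 4.1]
width: 0.155
gripper_force: 15.0
```

Request:
drive_tool(
  commands=[
    [[0,0,0],[0,0.1,0],-1],
    [[0,0,0],[0,0.2,0],-1],
    [[0,0,0],[0,0.3,0],-1],
    [[0,0,0],[0,0.3,0],-1],
  ],
)

```text
clock: 5.82
position: [0.4727, -0.2492, 0.1217]
ee_rot: [-3.131, 0.255, 0.001]
force: [-4.4, 1.7, 3.8]
width: 0.155
gripper_force: 15.0
```

Request:
drive_tool(
  commands=[
    [[0,0,0],[0,0.1,0],-1],
    [[0,0,0],[0,0.2,0],-1],
    [[0,0,0],[0,0.3,0],-1],
    [[0,0,0],[0,0.3,0],-1],
  ],
)

```text
clock: 6.15
position: [0.4721, -0.2521, 0.1217]
ee_rot: [-3.131, 0.255, 0.001]
force: [-4.0, 2.5, 4.0]
width: 0.147
gripper_force: 15.0
```

Request:
drive_tool(
  commands=[
    [[0,0,0],[0,0.1,0],-1],
    [[0,0,0],[0,0.2,0],-1],
    [[0,0,0],[0,0.3,0],-1],
    [[0,0,0],[0,0.3,0],-1],
  ],
)

```text
clock: 6.48
position: [0.4722, -0.2521, 0.1217]
ee_rot: [-3.128, 0.251, 0.001]
force: [-4.6, 10.6, 8.0]
width: 0.153
gripper_force: 15.0
```

Request:
drive_tool(
  commands=[
    [[0,0,0],[0,-0.2,0],-1],
    [[0,0,0],[0,-0.2,0],1],
    [[0,0,0],[0,-0.2,0],1],
    [[0,0,0],[0,-0.2,0],1],
    [[0,0,0],[0,-0.2,0],1],
    [[0,0,0],[0,-0.2,0],1],
    [[0,0,0],[0,-0.2,0],1],
    [[0,0,0],[0,-0.2,-2],1],
    [[0,0,0],[0,-0.2,-4],1],
    [[0,0,0],[0,-0.2,-7],1],
    [[0,0,0],[0,-0.2,-9],1],
    [[0,0,0],[0,-0.2,-9],1],
    [[0,0,0],[0,-0.2,-9],1],
    [[0,0,0],[0,-0.2,-9],1],
  ],
)

```text
clock: 7.65
position: [0.4719, -0.253, 0.2112]
ee_rot: [-3.131, 0.255, 0.001]
force: [-1.1, -0.2, -0.6]
width: 0.99
gripper_force: 0.0
```

```bash
python3 -c "
from h import *
c=cams.camera_info('wrist');cv2.imwrite('pics/w2.png',cams.get_image('wrist'))
import pickle;pickle.dump(c,open('w2.pkl','wb'))
go([.512,.178,.24],-9.4)"
```

```text
pos [ 0.4717 -0.2529  0.2107] F [-0.  -0.4 -0.6] w 0.998 t 7.7
turn [-0.     0.002  0.002] shift cm [ -2.99 -43.18  -2.91]
```

View pics/w2.png

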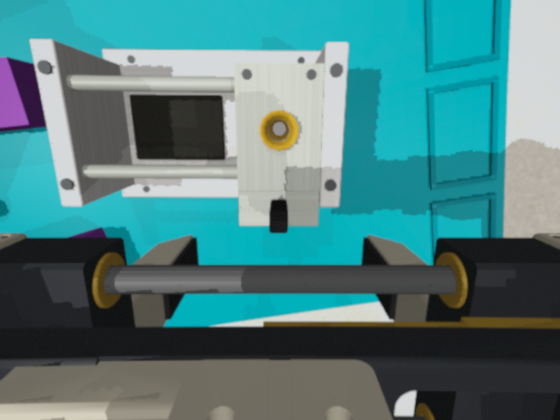

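The deck's edge now meets the −y end block at column 322. The bushing is at (279,129), with the lower bore visible through it, so the deck is home.

Request:
drive_tool(
  commands=[
    [[0,0,0],[0,-2,-3],1],
    [[0,0,0],[-0.2,-5,-3],1],
    [[0,0,0],[-0.4,-8,-3],1],
    [[0,0,0],[-0.6,-11,-3],1],
    [[0,0,0],[-0.8,-14,-3],1],
    [[0,0,0],[-1,-17,-3],1],
    [[0,0,0],[-1.3,-20,-3],1],
    [[0,0,0],[-1.5,-23,-3],1],
    [[0,0,0],[-1.8,-26,-3],1],
    [[0,0,0],[-2,-29,-3],1],
    [[0,0,0],[-2.3,-32,-3],1],
    [[0,0,0],[-2.5,-35,-3],1],
    [[0,0,0],[-2.8,-38,-3],1],
    [[0,0,0],[-3,-41,-3],1],
    [[0,0,0],[-3,-43.2,-3],1],
    [[0,0,0],[-3,-43.2,-3],1],
    [[0,0,0],[-3,-43.2,-3],1],
  ],
)

```text
clock: 9.12
position: [0.5118, 0.1791, 0.2404]
ee_rot: [3.131, -0.25, -0.004]
force: [1.8, -0.8, -0.3]
width: 1.001
gripper_force: 0.0
```

```bash
python3 -c "
from h import *
import pickle;c=pickle.load(open('w2.pkl','rb'));print('bush',plane('',(279,129),.118,c))
for p in [(335,70),(330,185)]:print(plane('',p,.112,c))
c=cams.camera_info('wrist');cv2.imwrite('pics/w3.png',cams.get_image('wrist'))
pickle.dump(c,open('w3.pkl','wb'))
go([.512,.178,.24],-9.4)"
```

```text
bush [ 0.53706   -0.2639384  0.118    ]
[ 0.57349555 -0.31372937  0.112     ]
[ 0.48430079 -0.29942987  0.112     ]
pos [0.512  0.1776 0.2405] F [-0.1 -0.3 -0. ] w 0.999 t 9.1667
turn [0.001 0.002 0.002] shift cm [-0.01 -0.04  0.05]
```

View pics/w3.png

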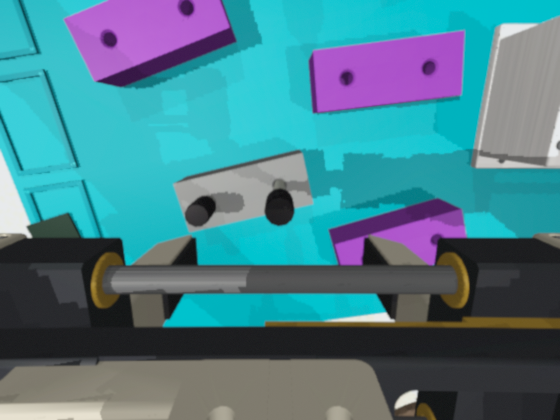

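The long rod's knob is at (280,207), the short pin's at (200,211), and between the two the long rod is the right-hand one (−y). Next I fit its top.

```bash
python3 -c "
from h import *
import pickle;c=pickle.load(open('w3.pkl','rb'));im=cv2.imread('pics/w3.png')
m=(im.max(2)<55).astype(np.uint8);m[:170]=0;m[236:]=0;m[:,:160]=0;m[:,330:]=0
n,l,st,ce=cv2.connectedComponentsWithStats(m)
print(st[1:],ce[1:])
for v in (207,209,211,213):print(plane('',(279.5,v),.165,c))
# expected top ellipse for a knob candidate
for X in ([.511,.178,.165],[.513,.178,.165]):
  P=np.array([[X[0]+.012*np.cos(a),X[1]+.012*np.sin(a),.165] for a in np.linspace(0,6.28,24)]+[[X[0]+.012*np.cos(a),X[1]+.012*np.sin(a),.125] for a in np.linspace(0,6.28,24)])
  q=proj('',P,c);print(X,q.min(0),q.max(0))
"
```

```text
[[266 189  27  36 779]
 [192 197  24  28 334]] [[279.06290116 206.59691913]
 [204.97005988 208.18862275]]
[0.51810142 0.1773336  0.165     ]
[0.51648183 0.17759153 0.165     ]
[0.51485651 0.17785037 0.165     ]
[0.51322545 0.17811012 0.165     ]
[0.511, 0.178, 0.165] [264.99898738 190.33017528] [295.12042214 229.88403876]
[0.513, 0.178, 0.165] [264.57179784 188.20512032] [294.75674002 227.56205132]
```

Request:
drive_tool(
  commands=[
    [[0,0,0.002],[0.15,0,3],1],
    [[0,0,0.002],[0.15,0,6],1],
    [[0,0,0.002],[0.15,0,9],1],
    [[0,0,0.002],[0.15,0,11.4],1],
    [[0,0,0.002],[0.15,0,11.4],1],
    [[0,0,0.002],[0.15,0,11.4],-1],
    [[0,0,0.002],[0.15,0,11.4],-1],
    [[0,0,0.002],[0.15,0,11.4],-1],
    [[0,0,0.002],[0.15,0,11.4],-1],
    [[0,0,0.002],[0.15,0,11.4],-1],
    [[0,0,0.002],[0.15,0,11.4],-1],
    [[0,0,0.002],[0.15,0,11.4],-1],
    [[0,0,0.002],[0.15,0,11.4],-1],
    [[0,0,0.002],[0.15,0,11.4],-1],
    [[0,0,0.002],[0.15,0,11.4],-1],
    [[0,0,0.002],[0.15,0,11.4],-1],
    [[0,0,0.002],[0.15,0,11.4],-1],
    [[0,0,0.002],[0.15,0,11.4],-1],
    [[0,0,0.002],[0.15,0,11.4],-1],
    [[0,0,0.002],[0.15,0,11.4],-1],
  ],
  newtons=35,
)

```text
clock: 10.83
position: [0.514, 0.1779, 0.1277]
ee_rot: [-3.131, 0.258, 0.0]
force: [1.0, 1.7, -0.3]
width: 0.255
gripper_force: 35.0
```

Request:
drive_tool(
  commands=[
    [[0,0,0],[0,0,0],-1],
    [[0,0,0],[0,0,0],-1],
  ],
)

```text
clock: 11.0
position: [0.514, 0.1779, 0.1277]
ee_rot: [-3.131, 0.258, 0.0]
force: [0.6, 0.7, -0.4]
width: 0.256
gripper_force: 35.0
```

Request:
drive_tool(
  commands=[
    [[0,0,0],[0,0,-1],-1],
    [[0,0,0],[0,0,-2.5],-1],
    [[0,0,0],[0,0,-4],-1],
    [[0,0,0],[0,0,-5.5],-1],
    [[0,0,0],[0,0,-7],-1],
    [[0,0,0],[0,0,-9],-1],
    [[0,0,0],[0,0,-11],-1],
    [[0,0,0],[0,0,-13],-1],
    [[0,0,0],[0,0,-15],-1],
    [[0,0,0],[0,0,-15.5],-1],
    [[0,0,0],[0,0,-15.5],-1],
    [[0,0,0],[0,0,-15.5],-1],
  ],
)

```text
clock: 12.0
position: [0.5137, 0.1775, 0.2823]
ee_rot: [3.131, -0.258, -0.0]
force: [-0.3, -0.0, -0.9]
width: 0.257
gripper_force: 35.0
```

```bash
python3 -c "
from h import *
go([.5375,-.263,.283],-9.4)"
```

```text
pos [0.5137 0.1775 0.2823] F [-0.3 -0.  -0.9] w 0.257 t 12.0
turn [ 0.  0. -0.] shift cm [ 9.56 43.07 -0.05]
```

Request:
drive_tool(
  commands=[
    [[0,0,0],[0.3,1.5,0],-1],
    [[0,0,0],[0.8,3.8,0],-1],
    [[0,0,0],[1.4,6.3,0],-1],
    [[0,0,0],[2,9,0],-1],
    [[0,0,0],[2.6,11.7,0],-1],
    [[0,0,0],[3.2,14.4,0],-1],
    [[0,0,0],[3.8,17.1,0],-1],
    [[0,0,0],[4.4,19.8,0],-1],
    [[0,0,0],[5,22.5,0],-1],
    [[0,0,0],[5.6,25.2,0],-1],
    [[0,0,0],[6.2,27.9,0],-1],
    [[0,0,0],[6.8,30.6,0],-1],
    [[0,0,0],[7.4,33.3,0],-1],
    [[0,0,0],[8,36,0],-1],
    [[0,0,0],[8.5,38.5,0],-1],
    [[0,0,0],[9,40.5,0],-1],
    [[0,0,0],[9.4,42.2,0],-1],
    [[0,0,0],[9.6,43.1,0],-1],
    [[0,0,0],[9.6,43.1,0],-1],
    [[0,0,0],[9.6,43.1,0],-1],
  ],
)

```text
clock: 13.67
position: [0.5378, -0.2624, 0.2817]
ee_rot: [-3.13, 0.258, 0.003]
force: [0.1, 0.8, -0.9]
width: 0.257
gripper_force: 35.0
```

```bash
python3 -c "
from h import *
import pickle
go([.5375,-.263,.24],-9.4)
c=cams.camera_info('wrist');w=cams.get_image('wrist');pickle.dump(c,open('w4.pkl','wb'))
a=cams.get_image('scene');b=cams.get_image('side')
for n,i in zip(('w4','s4','d4'),(w,a,b)):cv2.imwrite(f'pics/{n}.png',i)
z=np.zeros((600,800,3),np.uint8)
p=proj('scene',[[.5375,-.263,.16]])[0].astype(int);q=proj('side',[[.5375,-.263,.16]])[0].astype(int);print(p,q)
z[:300,:400]=cv2.resize(a[p[1]-37:p[1]+38,p[0]-50:p[0]+50],(400,300),interpolation=2)
z[:300,400:]=cv2.resize(b[q[1]-37:q[1]+38,q[0]-50:q[0]+50],(400,300),interpolation=2)
z[300:,:560]=w[:300]
cv2.imwrite('pics/c4.png',z)"
```

```text
pos [ 0.5378 -0.2624  0.2817] F [ 0.1  0.8 -0.9] w 0.257 t 13.6667
turn [-0.001  0.002 -0.   ] shift cm [-0.02  0.07  4.17]
[180 223] [274 126]
```

View pics/c4.png

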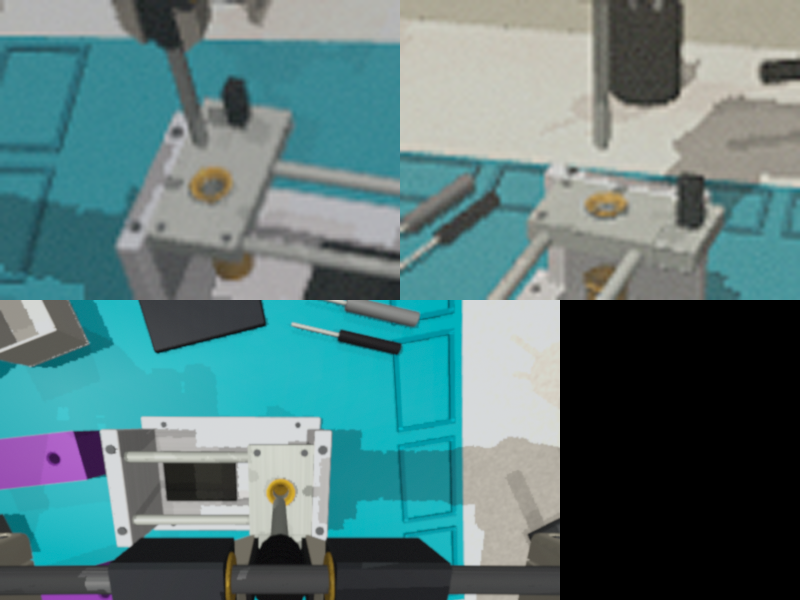

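The tip is at crop scene (201,145), side (201,148). The bushing mouth is at scene (211,184), side (206,204). The wrist view shows the rod tip just in front of the bushing at (280,190).

```bash
python3 -c "
from h import *
import pickle
S=lambda x,y:(130+x/4-.4,186+y/4-.4)
D=lambda x,y:(224+x/4-.4,89+y/4-.4)
t=tri(S(201,145),D(201,148));b=tri(S(211,184),D(206,204));print('tip',t,'bush',b,'d',t[0]-b[0])
c=pickle.load(open('w4.pkl','rb'))
print('planes bush',plane('scene',S(211,184),.118),plane('side',D(206,204),.118),'w',plane('',(281,191),.118,c))
z=.2817-.1177
print('planes tip',z,plane('scene',S(201,145),z),plane('side',D(201,148),z),'w',plane('',(279.5,193),z,c))
w=cv2.imread('pics/w4.png')[165:260,220:340];cv2.imwrite('pics/c5.png',cv2.resize(w,None,fx=6,fy=6,interpolation=2))
s=cv2.imread('pics/s4.png')
"
```

```text
tip (array([ 0.53802083, -0.26259982,  0.16390197]), np.float64(0.0036414378092361655)) bush (array([ 0.53545326, -0.26452877,  0.11585891]), np.float64(0.002402218092664186)) d [0.00256758 0.00192896 0.04804306]
planes bush [ 0.53578289 -0.26469001  0.118     ] [ 0.53519449 -0.25905843  0.118     ] w [ 0.5377034  -0.26461216  0.118     ]
planes tip 0.164 [ 0.53606966 -0.26380277  0.164     ] [ 0.53865481 -0.25944838  0.164     ] w [ 0.54599909 -0.26435557  0.164     ]
```

View pics/c5.png

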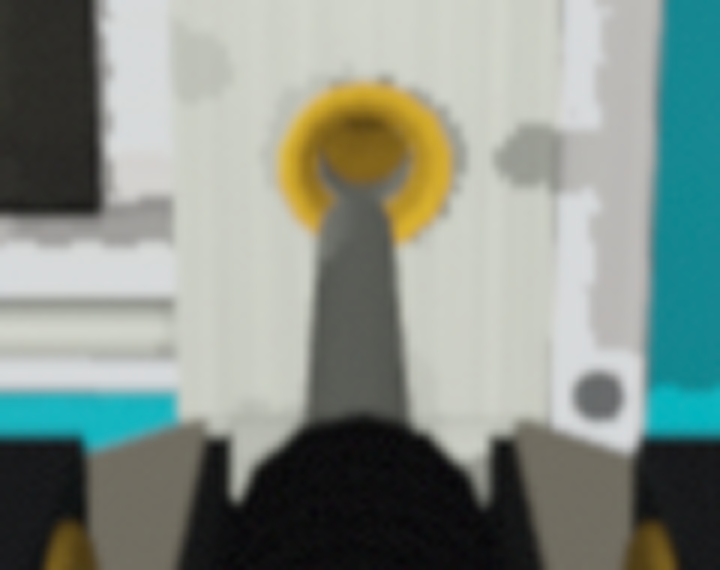

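Request:
drive_tool(
  commands=[
    [[0,0,0],[-0.2,0.07,0.8],-1],
    [[0,0,0],[-0.2,0.07,1.8],-1],
    [[0,0,0],[-0.2,0.07,2.8],-1],
    [[0,0,0],[-0.2,0.07,3.6],-1],
    [[0,0,0],[-0.2,0.07,4],-1],
    [[0,0,0],[-0.2,0.07,4],-1],
    [[0,0,0],[-0.2,0.07,4],-1],
  ],
)

```text
clock: 14.4
position: [0.5361, -0.2634, 0.2424]
ee_rot: [-3.131, 0.258, 0.001]
force: [-0.4, -0.7, -0.4]
width: 0.255
gripper_force: 35.0
```

```bash
python3 -c "
from h import *
import pickle
go([.5375,-.263,.24],-9.4)
c=cams.camera_info('wrist');w=cams.get_image('wrist');pickle.dump(c,open('w6.pkl','wb'))
a=cams.get_image('scene');b=cams.get_image('side')
z=np.zeros((600,800,3),np.uint8);X=[[.536,-.263,.12]]
p=proj('scene',X)[0].astype(int);q=proj('side',X)[0].astype(int);r=proj('',X,c)[0].astype(int);print(p,q,r)
for i,(im,u) in enumerate(((a,p),(b,q))):
  z[:300,400*i:400*i+400]=cv2.resize(im[u[1]-18:u[1]+19,u[0]-25:u[0]+25],(400,300),interpolation=2)
z[300:,:400]=cv2.resize(w[r[1]-37:r[1]+38,r[0]-50:r[0]+50],(400,300),interpolation=2)
cv2.imwrite('pics/c6.png',z)"
```

```text
pos [ 0.5361 -0.2634  0.2424] F [-0.4 -0.7 -0.4] w 0.255 t 14.4
turn [-0.     0.001 -0.   ] shift cm [ 0.13 -0.07  0.24]
[182 231] [275 138] [278 200]
```

View pics/c6.png

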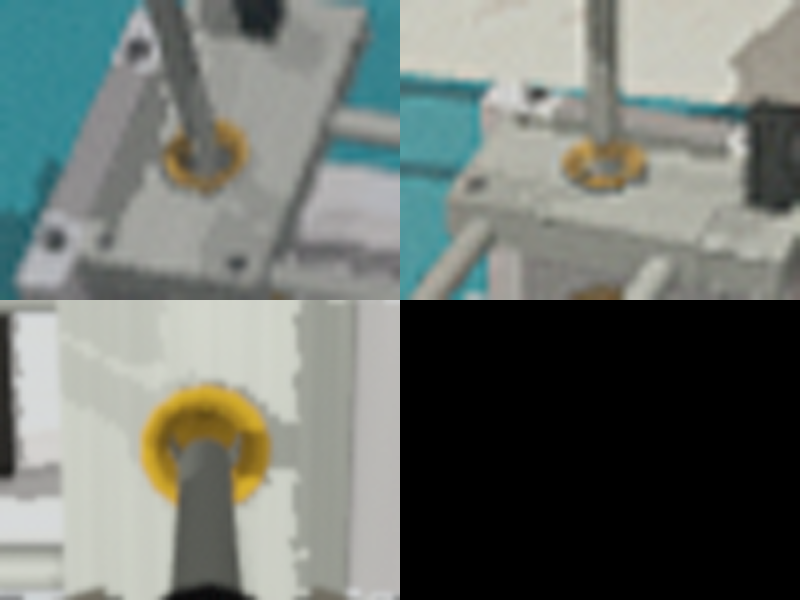

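The tip is about 7 mm above the mouth and centred within ~1 mm: scene tip (208,150) over mouth (205,157), side (604,147) over (605,165), wrist column 205 against 206. Descending.

Request:
drive_tool(
  commands=[
    [[0,0,0],[0,0,0.5],-1],
    [[0,0,0],[0,0,1],-1],
    [[0,0,0],[0,0,1.5],-1],
    [[0,0,0],[0,0,2],-1],
    [[0,0,0],[0,0,2.4],-1],
    [[0,0,0],[0,0,2.4],-1],
    [[0,0,0],[0,0,2.4],-1],
  ],
)

```text
clock: 15.13
position: [0.536, -0.2634, 0.2184]
ee_rot: [-3.131, 0.258, 0.001]
force: [-0.6, 0.2, -0.9]
width: 0.253
gripper_force: 35.0
```

Request:
drive_tool(
  commands=[
    [[0,0,0],[0,0,0.6],-1],
    [[0,0,0],[0,0,1.2],-1],
    [[0,0,0],[0,0,1.8],-1],
    [[0,0,0],[0,0,2.4],-1],
    [[0,0,0],[0,0,3],-1],
    [[0,0,0],[0,0,3.6],-1],
    [[0,0,0],[0,0,4.2],-1],
    [[0,0,0],[0,0,4.2],-1],
    [[0,0,0],[0,0,4.2],-1],
  ],
)

```text
clock: 15.88
position: [0.5359, -0.2634, 0.1763]
ee_rot: [-3.131, 0.258, 0.001]
force: [0.2, -0.4, -1.0]
width: 0.254
gripper_force: 35.0
```

Request:
drive_tool(
  commands=[
    [[0,0,0],[0,0,0.4],-1],
    [[0,0,0],[0,0,0.8],-1],
    [[0,0,0],[0,0,1.2],-1],
    [[0,0,0],[0,0,1.5],-1],
    [[0,0,0],[0,0,1.5],-1],
    [[0,0,0],[0,0,1.5],-1],
  ],
)

```text
clock: 16.38
position: [0.536, -0.2634, 0.1615]
ee_rot: [-3.131, 0.258, 0.001]
force: [0.8, 0.3, -1.7]
width: 0.257
gripper_force: 35.0
```

Tip at ~0.044, with no contact. 12 mm more takes it to ~0.032.

Request:
drive_tool(
  commands=[
    [[0,0,0],[0,0,0.4],-1],
    [[0,0,0],[0,0,0.8],-1],
    [[0,0,0],[0,0,1.2],-1],
    [[0,0,0],[0,0,1.2],-1],
    [[0,0,0],[0,0,1.2],-1],
    [[0,0,0],[0,0,1.2],-1],
  ],
)

```text
clock: 16.88
position: [0.5362, -0.2635, 0.1497]
ee_rot: [3.131, -0.258, -0.0]
force: [0.2, -0.2, -1.1]
width: 0.251
gripper_force: 35.0
```

```bash
python3 -c "
from h import *
go([.536,-.263,.15],-9.4)
a=cams.get_image('scene');b=cams.get_image('side')
z=np.zeros((600,800,3),np.uint8);X=[[.536,-.263,.10]]
for i,(n,im) in enumerate((('scene',a),('side',b))):
  u=proj(n,X)[0].astype(int)
  z[:300,400*i:400*i+400]=cv2.resize(im[u[1]-37:u[1]+38,u[0]-50:u[0]+50],(400,300),interpolation=2)
z[300:,:400]=cv2.resize(a,(400,300));z[300:,400:]=cv2.resize(b,(400,300))
cv2.imwrite('pics/c7.png',z)"
```

```text
pos [ 0.5362 -0.2635  0.1497] F [ 0.2 -0.2 -1.1] w 0.251 t 16.8833
turn [ 0.  0. -0.] shift cm [-0.02 -0.04 -0.03]
```

View pics/c7.png

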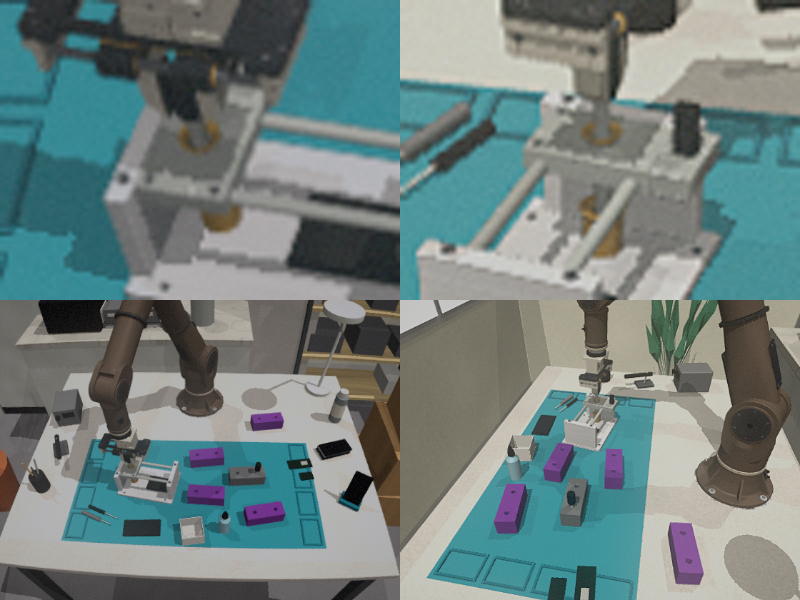

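The rod passes through the deck's bushing (side crop 600,130) and into the lower one (600,200). The deck is home, the short pin is still in the stand, and nothing else has moved.

```bash
python3 -c "
from cell import job;print(job.sign_off())"
```

```text
the job is handed in; nothing more can be done
None
```

The job is handed in at about 17 s: the deck is home against the end block, and the long rod is held gripped through both bushings with its end about halfway down the lower one, its tip (about z = 32 mm) worked out from the gripper height; the short pin is still in the stand and the phone, tub and bottle look undisturbed.

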